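# Push a tube block into the reading lane and start the reader

### The job

Push the blue tube block with your fingers straight down the lane of the tube reader, between the two guide rails, until it is home against the rubber buffers and the orange spring catch has risen behind it; then press the green start button and let it come up again. The inner faces of the rails are the glass reading windows, so neither the block nor the hand may touch a rail, and the button must not be pressed before the block is home. Only push the block, never lift or tip it, and leave the bottle, the tube and the marker as they are.

Things in the scene. Friction and masses are not known exactly. Their poses are not given: they have to be found in the camera images.
- reader: Tube reader, fixed on the bench, 358 x 216 mm, light grey deck on a base. Origin on the bench under the middle of the lane's mouth; x along the lane into the reader (roughly away from the robot), y to the left looking along x, z up. Level deck, top 14 mm above the bench: open loading area from x = -168 mm to 0, y = -104 to +104 mm; then the lane, x = 0 to 118 mm, 66 mm wide
- rail_left: Left guide rail, dark, fixed to the reader: 122 mm long (reader x = 0 to 122 mm), 16 mm wide, 30 mm high above the deck, inner face at reader y = +33 mm. Its origin is the reader's origin. Must not be touched
- rail_right: Right guide rail, the same with its inner face at reader y = -33 mm. Its origin is the reader's origin. Must not be touched
- lane_mouth (a point): Middle of the lane's mouth, on the deck
- seat (a point): Point on the deck 68 mm inside the mouth on the lane's centre line, over which the block's origin stands when home. The lane ends at two black rubber buffers (faces 50 mm beyond this point, 10 to 24 mm above the deck) on a white head with a dark display: reader x = 121 to 183 mm, y = -106 to +106 mm, 62 mm above the bench (83 mm at y = -60 to +60 mm from x = 133 mm)
- catch (a joint): Orange spring catch, a tongue 14 mm wide in the middle of the lane's floor, hinged 12 mm before the mouth, its nose ending 14.5 mm inside the mouth, 4 mm above the deck. 0 rad = up; about 0.17 = flush with the deck as the block slides over it (under 1 N). When the block has passed it springs up, about 3.5 mm behind the block's near end, and keeps it from sliding back
- start_button (a joint): Travel of the green start button: 0 = up, 0.005 m = fully down at about 4 N; it springs back
- start_button_top (a point): Middle of the top of the green round button (22 mm across) on a white console just right of the right rail; it is pressed straight down
- tube_block: Blue tube block with micro tubes (coloured caps), loose, 52 mm wide (its x), 100 mm long (its y), 30 mm high (34 over the caps), about 0.35 kg. Origin at the middle of its underside. It starts askew on the loading area, its y axis roughly along the lane, and goes in lengthwise, 7 mm free each side; it slides on the deck with a few newtons
- amber_bottle: Amber bottle, 39 mm across, 89 mm high, standing left of the lane on the bench. Leave alone
- orange_tube: White tube with orange cap, 118 mm long, 21 mm thick, lying right of the loading area on the bench. Leave alone
- red_marker: White marker with red cap, 135 mm long, 16 mm thick, lying left of the loading area on the bench. Leave alone

How it is judged:
By the outcome, as a careful person would: the job done as asked, in the order asked, and still so for the second after the job is handed in, with the robot touching nothing.
It also fails if it takes over 64 s, if anything falls off the work surface, if the arm or the gripper's body presses on something with over 40 N, if the wrist force passes 120 N, or if a joint passes its speed limit or range.

### The arm

A 6-joint arm with a two-finger parallel gripper is mounted at the origin on a cart in front of the work surface, level with it; the furniture and walls round the work are solid. World frame = base frame: x ahead of the robot, y to its left, z up, the work surface at z = 0. Lengths are in m, angles in rad, forces in N, time in s.
With the tool pointing down it reaches from about 0.4 to 0.925 m from the base axis. Payload 12.5 kg.
Tool frame: the origin (TCP) lies midway between the tips of the shut fingers; the grasp point (between the pads) lies 19 mm behind it (grip_point_offset is the distance from the TCP to the grasp point, in m); z points along the fingers, x is the direction in which the jaws open and shut, and the axes are right-handed (so a half turn about z gives the same grasp; the last joint's range is limited). The gripper opens to 95 mm and grips with 3 to 60 N. Pads are 20 mm wide; open, the fingers measure 119 mm over their backs; the gripper's body (75 mm by 180 mm) begins 59 mm behind the grasp point.
Start: joints at [-1.274, 0.491, 1.559, -0, 1.092, -0.106], TCP at [0.245, -0.575, 0.215] pointing down, gripper open.
Joint ranges: [-3.1, 3.1], [-0.84, 2.19], [0.05, 2.79], [-1.13, 4.28], [0.06, 2.93], [-2.69, 2.69]. Speed limits (rad/s): [2.22, 2.22, 2.79, 3.14, 3.14, 3.14].

### API

Orientations are given as a rotation vector (axis times angle).
In Python, from cell import * gives the robot as it stands. The module is installed in compiled form; this text tells all that it offers.
- The arm moves only by the tool step_arm, never from a script. Its argument "targets" is a list of rows, each a list of 7 numbers: the shift along the tool's x, y, z in m, then the turn, a rotation vector about the tool's x, y, z in rad, then the opening, from 0 (shut) to 1 (fully open). A call has exactly 10 rows; each row shifts and turns the commanded pose from where the row before left it, along the tool's axes as they then stand; what a row does not reach is not made up. A row lasts 1/10 s, in which the tool goes at most 50 mm and 8.59 degrees, less where a joint would pass 70% of its speed; a pose out of reach is approached as far as the arm can. A call is refused whole if a number of a shift passes 0.05 or a number of a turn 0.15, either way. A call with a gripper value outside its range is refused whole. The fingers move at their own pace and stop on an object; "newtons" is the grip in N (left out, the last holds). Time passes only in rows, so rows that do not move let the fingers close, or fill a call up. It gives the time, the measured TCP pose, the force and the opening at its end, in the units of the state.
- read_state(): the state, without advancing time (a new reading comes with each control period).
- get_image(name): name is "scene" or "top" or "wrist"; returns a dict with "image" (384x512x3 uint8, blue, green, red), "fx", "fy", "cx", "cy" (pixels), "T" (4x4, takes a point from camera to world coordinates); the wrist camera has in their place "tool_from_camera" (4x4, takes a point from camera to tool coordinates, whose origin is the TCP and whose axes are the tool frame's). Camera axes: x right, y up, looking along -z (the intrinsics and any distortion apply to the point x, -y, -z); pixel columns grow to the right and rows downward; lengths in m; the calibration is good to about 2 mm. A picture is of the moment at which its call begins: read the wrist's pose just before it. There is no depth.
- close_job(): hands the job in, once; it reports no verdict.
The state is a dict: "clock": time; "qpos": joint angles; "joint_vel": joint speeds; "joint_efforts": joint torques, N m; "ee_pos": TCP position; "eef_rot": TCP orientation; "ft_force": force on the tool from outside, world axes, zero at the start; "ft_torque": the same for the moment, N m; "width": finger opening in m.
Only numpy, scipy, OpenCV 4.12 (cv2) and the standard library are available. Lean on these libraries where they do the work, as an engineer would, in place of code of your own. Each camera call takes 0.05 s, during which the arm holds its last target.

## Working session

There is one attempt and no reset: what is moved stays moved. The work goes in short steps, Python scripts to look and compute and a tool call to move; the robot and the scene stay as the last step left them, time stands still between calls to the robot, and variables do not carry over. Pictures are saved under pics/ and viewed, and the job is handed in when it is done.

Besides the shell and the picture viewer there is one more tool, called as name(argument=value, ...) on one line, values as JSON. step_arm: Moves the arm, as the interface text tells. Its arguments: {"type":"object","properties":{"targets":{"type":"array","items":{"type":"array","items":{"type":"number"}}},"newtons":{"type":"number"}},"required":["targets"]}

```bash
mkdir -p pics; python3 - <<'E'
from cell import *
import cv2,pickle
s=read_state();print(s)
d={}
for n in ["scene","top","wrist"]:
    g=get_image(n);d[n]=g;cv2.imwrite(f"pics/{n}0.png",g["image"])
    print(n,{k:v for k,v in g.items() if k!="image"})
pickle.dump(d,open("im0.pkl","wb"))
E
```

```text
{'clock': 0.0, 'qpos': array([-1.27361331e+00,  4.91542943e-01,  1.55944163e+00, -1.74271639e-05,
        1.09171100e+00, -1.05613256e-01]), 'joint_vel': array([ 1.08909980e-03,  1.00767359e-03, -2.38641537e-03, -9.06173880e-04,
        1.04487308e-03,  5.27713860e-05]), 'joint_efforts': array([ 1.89692441e-04, -6.12631416e+01, -2.58179784e+01,  6.92647370e-02,
        4.82262264e-02, -6.95973267e-05]), 'ee_pos': array([ 0.24493281, -0.57474182,  0.21407477]), 'eef_rot': array([-2.62034845e+00,  1.73177452e+00,  1.35173126e-03]), 'ft_force': array([-0.18851695,  0.17502706,  0.71769872]), 'ft_torque': array([0.03753958, 0.0063554 , 0.0312388 ]), 'width': 0.09501052783260071}
scene {'fx': 498.90622833120364, 'fy': 498.90622833120364, 'cx': 256.6557757970976, 'cy': 185.83680845481808, 'T': array([[-0.87678852,  0.37096913, -0.30598007,  0.26065967],
       [-0.48063558, -0.65592938,  0.58201897,  0.50636149],
       [ 0.01520975,  0.65737246,  0.75341231,  0.85764162],
       [ 0.        ,  0.        ,  0.        ,  1.        ]])}
top {'fx': 370.99600383712067, 'fy': 370.99600383712067, 'cx': 255.8333869080789, 'cy': 192.87796310257718, 'T': array([[ 0.00698644,  0.98872883, -0.14955433,  0.46815851],
       [-0.99991848,  0.00850597,  0.00952316, -0.12064867],
       [ 0.01068793,  0.1494756 ,  0.98870765,  0.91153396],
       [ 0.        ,  0.        ,  0.        ,  1.        ]])}
wrist {'fx': 271.95504437713873, 'fy': 271.95504437713873, 'cx': 255.31150699430663, 'cy': 199.1338192010704, 'tool_from_camera': array([[ 9.99999594e-01, -5.92118539e-04, -6.79102459e-04,
        -4.84298001e-04],
       [-7.52210352e-04, -9.63552259e-01, -2.67519119e-01,
        -7.58775188e-02],
       [-4.95947679e-04,  2.67519521e-01, -9.63552313e-01,
        -1.70625880e-01],
       [ 0.00000000e+00,  0.00000000e+00,  0.00000000e+00,
         1.00000000e+00]])}
```

View pics/scene0.png

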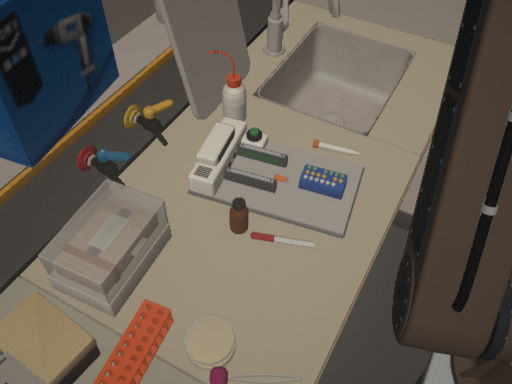

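View pics/top0.png

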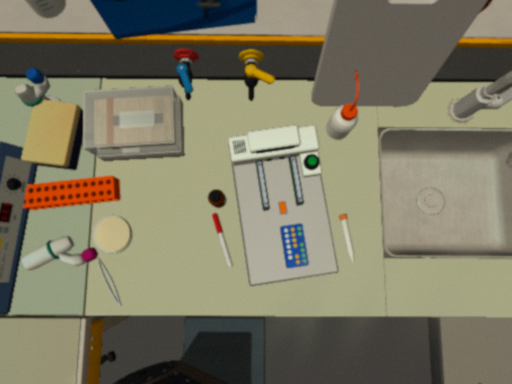

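View pics/wrist0.png

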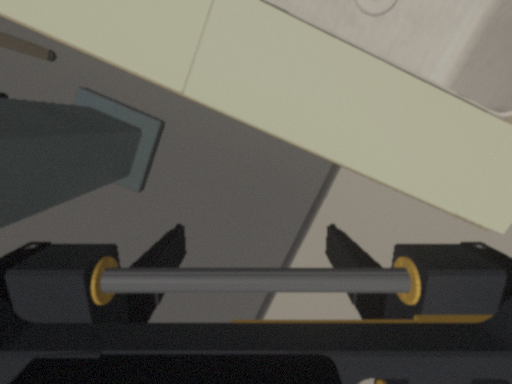

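```bash
python3 - <<'E'
import cv2
a=cv2.imread("pics/top0.png")[120:220,220:345];cv2.imwrite("pics/topA.png",cv2.resize(a,None,fx=6,fy=6,interpolation=cv2.INTER_CUBIC)[:600])
a=cv2.imread("pics/top0.png")[200:295,220:345];cv2.imwrite("pics/topB.png",cv2.resize(a,None,fx=6,fy=6,interpolation=cv2.INTER_CUBIC)[:600])
a=cv2.imread("pics/scene0.png")[110:235,180:370];cv2.imwrite("pics/scA.png",cv2.resize(a,None,fx=4,fy=4,interpolation=cv2.INTER_CUBIC)[:600])
E
```

```text
(no output)
```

View pics/topA.png

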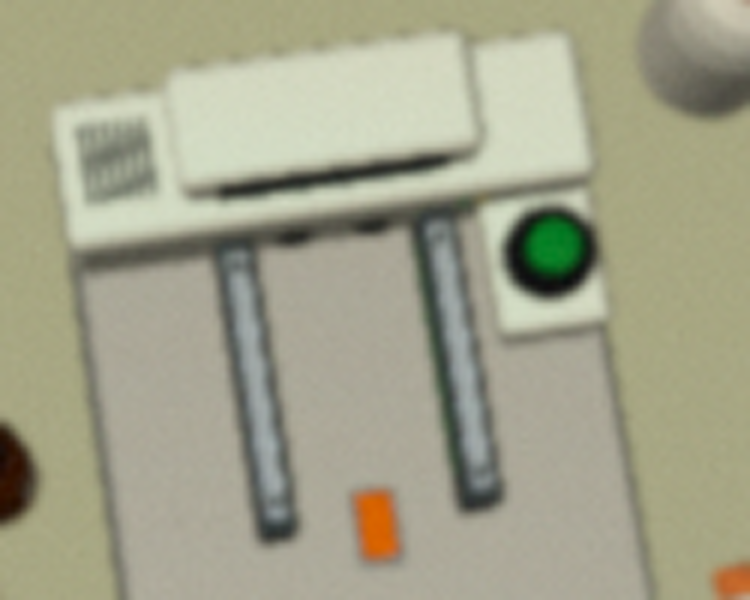

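View pics/topB.png

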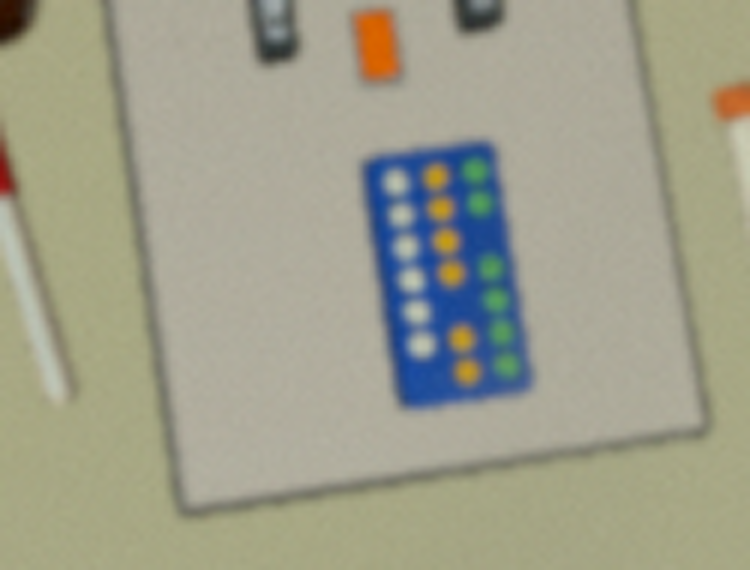

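View pics/scA.png

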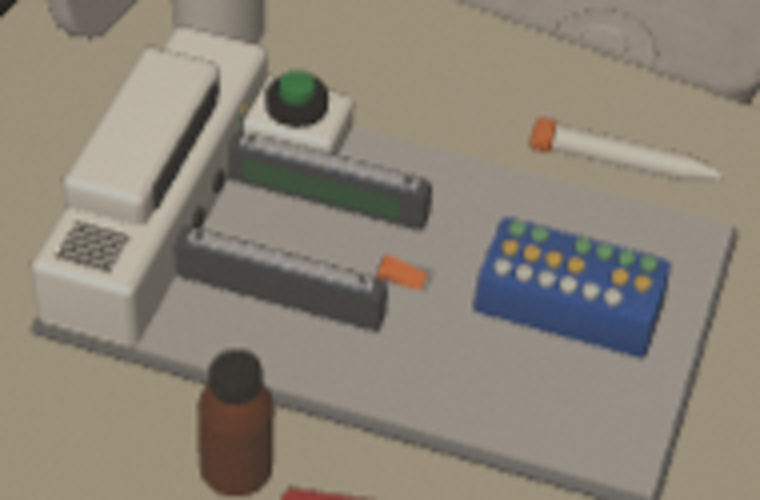

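```bash
cat > h.py <<'E'
import numpy as np,cv2,pickle
from scipy.optimize import least_squares
def proj(g,P,T=None):
    T=g["T"] if T is None else T
    P=np.atleast_2d(P);p=(P-T[:3,3])@T[:3,:3]
    return np.c_[g["cx"]+g["fx"]*p[:,0]/-p[:,2], g["cy"]+g["fy"]*-p[:,1]/-p[:,2]]
def back(g,uv,z,T=None):
    T=g["T"] if T is None else T
    uv=np.atleast_2d(uv).astype(float)
    d=np.c_[(uv[:,0]-g["cx"])/g["fx"],-(uv[:,1]-g["cy"])/g["fy"],-np.ones(len(uv))]@T[:3,:3].T
    return T[:3,3]+d*((z-T[2,3])/d[:,2])[:,None]
def w(pose,P):
    x,y,a=pose;c,s=np.cos(a),np.sin(a);P=np.atleast_2d(P).astype(float)
    return np.c_[x+c*P[:,0]-s*P[:,1],y+s*P[:,0]+c*P[:,1],P[:,2]]
def fit(obs,x0):  # obs: list (g,P,uv)
    f=lambda p:np.concatenate([(proj(g,w(p,P))-uv).ravel() for g,P,uv in obs])
    r=least_squares(f,x0,loss="soft_l1");return r.x,f(r.x)
E
python3 - <<'E'
from h import *
d=pickle.load(open("im0.pkl","rb"));t=d["top"];s=d["scene"]
cA=lambda c:(np.array(c)+.5)/6-.5+np.array([220,120])
cB=lambda c:(np.array(c)+.5)/6-.5+np.array([220,200])
cS=lambda c:(np.array(c)+.5)/4-.5+np.array([180,110])
R=np.array
mm=1e-3
Pt=R([[-168,104,14],[-168,-104,14],[183,106,62],[183,-106,62],[121,106,62],[121,-106,62]])*mm
ut=np.array([cB([183,512]),cB([707,430]),cA([52,108]),cA([568,35]),cA([72,248]),cA([592,178])])
Ps=R([[-168,104,14],[-168,-104,14],[0,49,44],[0,33,44],[0,-33,44]])*mm
us=np.array([cS([655,492]),cS([735,232]),cS([352,290]),cS([383,282]),cS([408,192])])
for o in ([(t,Pt,ut)],[(s,Ps[:2],us[:2])],[(t,Pt,ut),(s,Ps[:2],us[:2])]):
    p,r=fit(o,[0.55,-.15,0.1]);print(p,np.degrees(p[2]),r.round(1))
bt=R([[-26,50,30],[26,50,30],[26,-50,30],[-26,-50,30]])*mm+[0,0,.014]
bu=np.array([cB(q) for q in([363,160],[492,143],[530,387],[403,405])])
pb,r=fit([(t,bt,bu)],[.44,-.2,.1]);print("block",pb,np.degrees(pb[2]),r.round(1))
print("corners",back(t,bu,.044))
print("btn",back(t,cA([552,248]),.05), back(s,cS([297,80]),.05))
print("catch",back(t,[cB([376,10]),cB([378,82])],.016))
E
```

```text
[ 0.56608141 -0.19381956  0.15975831] 9.153476883612582 [ 0.3  0.3 -0.5  0.2 -1.1 -0.6  0.9 -1.2 -0.7  1.4  1.5 -0.1]
[ 0.56560326 -0.19479104  0.15681625] 8.984909171277897 [-0.2  1.   0.2 -2.1]
[ 0.56586627 -0.19395091  0.15966642] 9.148211992235295 [ 0.3  0.4 -0.5  0.3 -1.  -0.5  1.  -1.1 -0.6  1.4  1.6  0.  -0.3  1.1
 -0.1 -2.1]
block [ 0.47800678 -0.21855858 -1.42063438] -81.39635433332428 [-0.3 -1.1  0.1 -1.4  0.7  1.  -0.4  1.3]
corners [[ 0.52106385 -0.18618004  0.044     ]
 [ 0.52806117 -0.23652582  0.044     ]
 [ 0.43465608 -0.25005083  0.044     ]
 [ 0.42756079 -0.20124779  0.044     ]]
btn [[ 0.67666819 -0.26130031  0.05      ]] [[ 0.67987271 -0.2701513   0.05      ]]
catch [[ 0.58355548 -0.19374429  0.016     ]
 [ 0.55425143 -0.19444524  0.016     ]]
```

```bash
cat >> h.py <<'E'
from scipy.spatial.transform import Rotation as Ro
YAW=np.radians(9.15); RD=np.array([.566,-.194,YAW])
def Rt(yaw): # tool down, y along yaw, x left
    c,s=np.cos(yaw),np.sin(yaw); return np.array([[-s,c,0],[c,s,0],[0,0,-1.]])
def delta(st,pos,yaw):
    R=Ro.from_rotvec(st["eef_rot"]).as_matrix()
    return R.T@(np.array(pos)-st["ee_pos"]), Ro.from_matrix(R.T@Rt(yaw)).as_rotvec()
def toR(p): # world->reader
    p=np.atleast_2d(p);c,s=np.cos(RD[2]),np.sin(RD[2]);d=p[:,:2]-RD[:2]
    return np.c_[d@[c,s],d@[-s,c]]
E
python3 - <<'E'
from h import *
from cell import *
s=read_state();print(Ro.from_rotvec(s["eef_rot"]).as_matrix().round(3))
print(delta(s,[.40,-.225,.215],YAW))
E
```

```text
[[ 0.392 -0.92  -0.   ]
 [-0.92  -0.392  0.001]
 [-0.001 -0.    -1.   ]]
(array([-0.26101975, -0.27974764, -0.00055975]), array([-1.18147523e-03,  2.37804408e-05, -2.89843001e+00]))
```

step_arm(targets=[[-0.03,-0.031,0,0,0,0.03,1],[-0.03,-0.033,0,0,0,0.03,1],[-0.03,-0.034,0,0,0,0.03,1],[-0.03,-0.034,0,0,0,0.03,1],[-0.03,-0.035,0,0,0,0.03,1],[-0.03,-0.035,0,0,0,0.03,1],[-0.03,-0.035,0,0,0,0.03,1],[-0.03,-0.035,0,0,0,0.033,1],[0,0,0,0,0,0,1],[0,0,0,0,0,0,1]])

```text
clock: 1.15
ee_pos: [0.4348, -0.2663, 0.2145]
eef_rot: [2.394, -2.034, -0.0]
ft_force: [0.0, -0.3, -0.8]
width: 0.0954
```

```bash
cat > look.py <<'E'
import sys
from h import *
from cell import *
s=read_state();n=sys.argv[1]
g=get_image("wrist")
T=np.eye(4);T[:3,:3]=Ro.from_rotvec(s["eef_rot"]).as_matrix();T[:3,3]=s["ee_pos"]
g["T"]=T@g["tool_from_camera"];g["st"]=s
pickle.dump(g,open(n+".pkl","wb"));cv2.imwrite(f"pics/{n}.png",cv2.resize(g["image"],(768,576),interpolation=cv2.INTER_CUBIC))
print(s["clock"],s["ee_pos"].round(4),s["eef_rot"].round(3),s["qpos"].round(2),s["ft_force"].round(1),s["width"])
E
python3 look.py w1
```

```text
1.15 [ 0.4348 -0.2663  0.2145] [ 2.394 -2.034 -0.   ] [-0.68  0.33  1.84 -0.    0.98  0.73] [ 0.  -0.3 -0.8] 0.0954144880418685
```

View pics/w1.png

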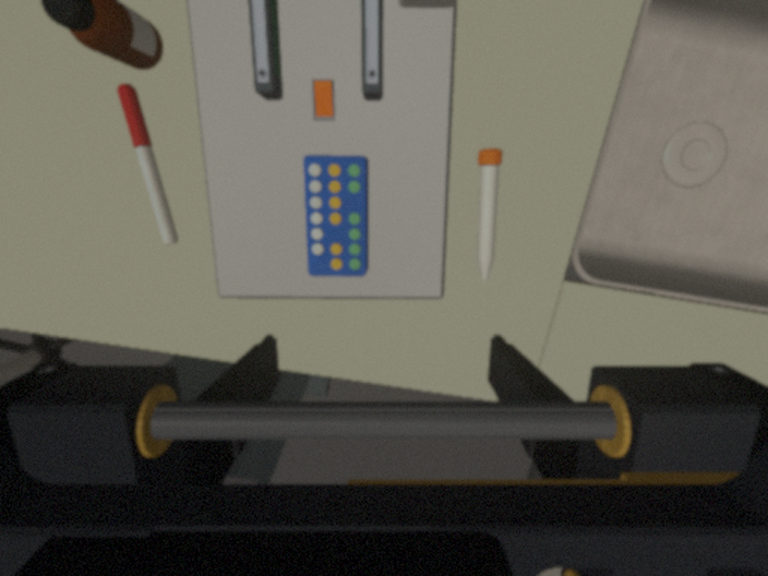

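```bash
python3 - <<'E'
from h import *
g=pickle.load(open("w1.pkl","rb"));a=g["image"]
cv2.imwrite("pics/w1a.png",cv2.resize(a[95:205,135:305],None,fx=4.5,fy=4.5,interpolation=cv2.INTER_CUBIC))
cv2.imwrite("pics/w1b.png",cv2.resize(a[0:110,120:310],None,fx=4,fy=4,interpolation=cv2.INTER_CUBIC))
E
```

```text
(no output)
```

View pics/w1a.png

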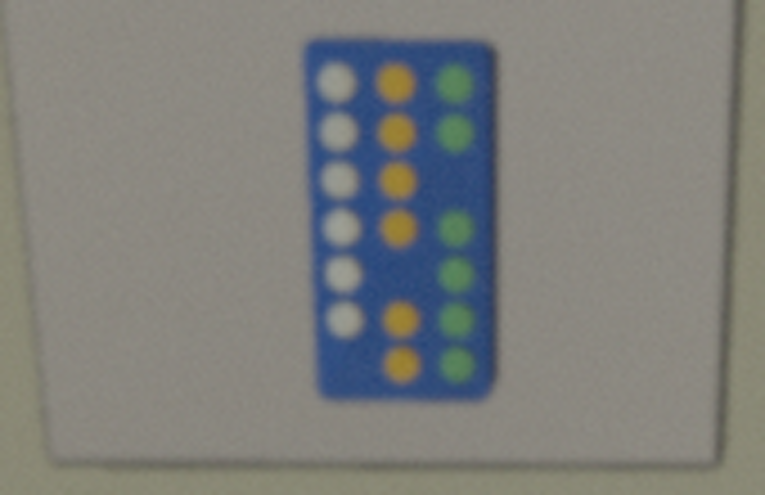

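View pics/w1b.png

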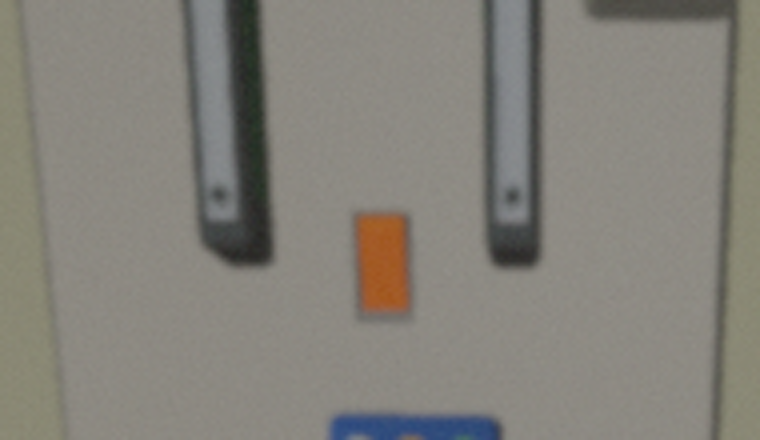

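```bash
python3 - <<'E'
from h import *
g=pickle.load(open("w1.pkl","rb"));R=np.array;mm=1e-3
a=lambda c:(R(c)+.5)/4.5-.5+R([135,95]); b=lambda c:(R(c)+.5)/4-.5+R([120,0])
P=R([[-168,104,14],[-168,-104,14],[14.5,7,18],[14.5,-7,18],[-12,-7,14],[-12,7,14],[0,33,14],[0,-33,14]])*mm
u=R([a([52,463]),a([719,463]),b([358,213]),b([408,213]),b([411,315]),b([360,316]),b([272,264]),b([489,264])])
p,r=fit([(g,P,u)],[.566,-.194,.16]);print(p,np.degrees(p[2]),r.round(1))
bt=R([[-26,50,30],[26,50,30],[26,-50,30],[-26,-50,30]])*mm+[0,0,.014]
bu=R([a(q) for q in([305,40],[496,40],[495,400],[319,400])])
pb,r=fit([(g,bt,bu)],[.478,-.22,-1.42]);print("block",pb,np.degrees(pb[2])+90,r.round(1))
RD[:]=p;print(toR(pb[:2][None]),toR(back(g,bu,.044)))
E
```

```text
[ 0.56873325 -0.19373119  0.16276185] 9.32556684434281 [ 0.4 -0.6 -0.6 -0.6 -0.2  0.3 -1.2  0.3 -0.8 -1.1  0.8 -1.3  1.5  1.2
  0.2  1.3]
block [ 0.47770074 -0.22019034 -1.4187064 ] 8.714110810274263 [-0.8 -1.2  0.7 -0.7  0.8  1.7 -0.6  1.3]
[[-0.09411693 -0.01135817]] [[-0.04523217  0.01324351]
 [-0.0452095  -0.0370924 ]
 [-0.14213775 -0.03584824]
 [-0.1421523   0.01426441]]
```

```bash
sed -i 's/^YAW=.*/YAW=np.radians(9.28); RD=np.array([.568,-.1938,YAW])/' h.py; cat >> h.py <<'E'
def go(st,rx,ry,z,dyaw=0):
    p=w(RD,[[rx,ry,z]])[0]; d=delta(st,p,RD[2]+np.pi+dyaw)
    print("shift(tool)",d[0].round(4),"turn",d[1].round(4)); 
    print("now reader",toR(st["ee_pos"]).round(4),st["ee_pos"][2].round(4))
E
python3 - <<'E'
from h import *
from cell import *
s=read_state(); go(s,-.094,-.0114,.022)
E
```

```text
shift(tool) [-0.0395 -0.0498  0.1925] turn [ 0.0003 -0.     -0.001 ]
now reader [[-0.1438 -0.0508]] 0.2145
```

step_arm(targets=[[-0.0135,-0.0165,0.02,0,0,0,1],[-0.013,-0.0165,0.025,0,0,0,1],[-0.013,-0.0165,0.025,0,0,0,1],[0,0,0.025,0,0,0,1],[0,0,0.025,0,0,0,1],[0,0,0.025,0,0,0,1],[0,0,0.02,0,0,0,1],[0,0,0.015,0,0,0,1],[0,0,0.01,0,0,0,1],[0,0,0.002,0,0,0,1]])

```text
clock: 2.2
ee_pos: [0.4762, -0.221, 0.0217]
eef_rot: [2.39, -2.039, -0.002]
ft_force: [-0.2, -0.3, 0.1]
width: 0.0953
```

```bash
python3 look.py w2; python3 -c "
from h import *
from cell import *
go(read_state(),-.094,.0215,.022)"
```

```text
2.2 [ 0.4762 -0.221   0.0217] [ 2.390e+00 -2.039e+00 -2.000e-03] [-0.56  0.64  1.97 -0.    0.54  0.85] [-0.2 -0.3  0.1] 0.09526958158248007
shift(tool) [-0.0335 -0.0006  0.0002] turn [ 0.0007  0.0005 -0.0033]
now reader [[-0.0947 -0.012 ]] 0.0221
```

View pics/w2.png

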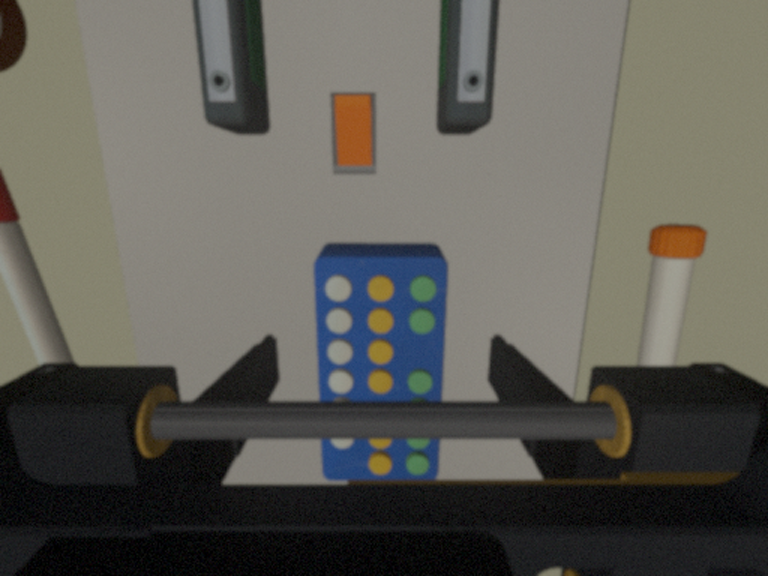

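```bash
python3 - <<'E'
from h import *
g=pickle.load(open("w2.pkl","rb"));a=g["image"]
cv2.imwrite("pics/w2a.png",cv2.resize(a[0:125,125:315],None,fx=4.2,fy=4.2,interpolation=cv2.INTER_CUBIC))
cv2.imwrite("pics/w2b.png",cv2.resize(a[155:330,175:335],None,fx=3.4,fy=3.4,interpolation=cv2.INTER_CUBIC))
E
```

```text
(no output)
```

View pics/w2a.png

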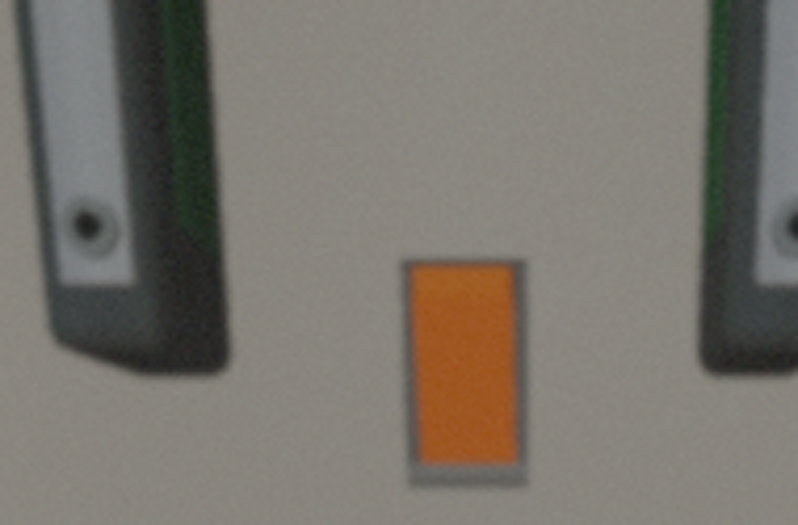

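View pics/w2b.png

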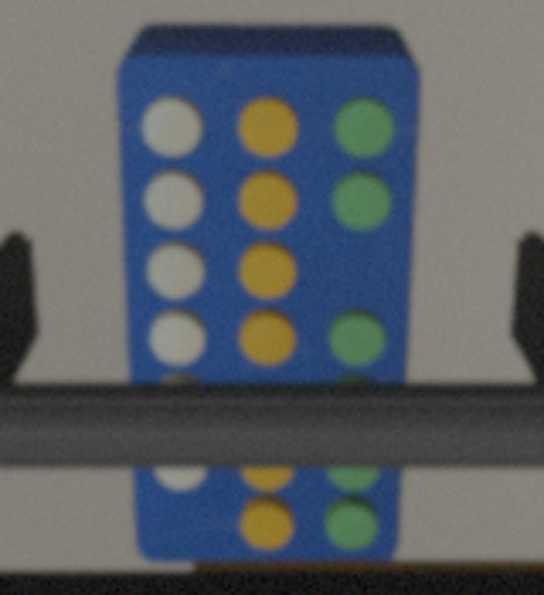

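```bash
python3 - <<'E'
from h import *
g=pickle.load(open("w2.pkl","rb"));R=np.array;mm=1e-3
a=lambda c:(R(c)+.5)/4.2-.5+R([125,0]); b=lambda c:(R(c)+.5)/3.4-.5+R([175,155])
P=R([[14.5,7,18],[14.5,-7,18],[-12,-7,14],[-12,7,14],[0,33,14],[0,-33,14]])*mm
u=R([a([410,264]),a([515,264]),a([520,464]),a([417,464]),a([231,376]),a([699,376])])
p,r=fit([(g,P,u)],[.566,-.194,.16]);print(p,np.degrees(p[2]),r.round(1))
f=lambda n,c,z:print(n,(toR(back(g,c,z))*1e3).round(1))
RD[:]=[.568,-.1938,p[2]]
f("rails base",u[4:],.014); f("rail inner L/R far",R([a([208,0]),a([710,0])]),.014);
f("catch",u[:4],.016)
f("blocktopfar",R([b([118,62]),b([419,62])]),.044);f("blocktopnear",R([b([136,560]),b([397,560])]),.044)
f("caps near L..R",R([b([266,524]),b([351,524])]),.048);f("caps far",R([b([268,127]),b([364,128])]),.048)
f("block bot far",R([b([140,25]),b([398,25])]),.014)
E
```

```text
[ 0.56889785 -0.19346508  0.15888661] 9.103532309565669 [ 0.5 -0.4 -0.5 -0.4 -1.2  0.   0.9  0.   2.1  0.4 -1.4  0.4]
rails base [[  1.1  34.5]
 [  1.2 -33.7]]
rail inner L/R far [[ 48.3  34.1]
 [ 48.3 -33.5]]
catch [[ 15.6   7.7]
 [ 15.6  -7.1]
 [-11.1  -7.6]
 [-11.1   7.5]]
blocktopfar [[-45.3  13.5]
 [-45.3 -35.3]]
blocktopnear [[-140.9   14.4]
 [-140.9  -35.2]]
caps near L..R [[-129.8  -10.4]
 [-129.8  -25.9]]
caps far [[-55.2 -10.8]
 [-55.3 -26.3]]
block bot far [[-43.4  14.1]
 [-43.4 -35.7]]
```

step_arm(targets=[[-0.007,0,0,0,0,-0.0015,1],[-0.007,0,0,0,0,0,1],[-0.006,0,0,0,0,0,1],[-0.002,0,0,0,0,0,1],[-0.002,0,0,0,0,0,1],[-0.002,0,0,0,0,0,1],[-0.002,0,0,0,0,0,1],[-0.002,0,0,0,0,0,1],[-0.002,0,0,0,0,0,1],[-0.0015,0,0,0,0,0,1]])

```text
clock: 3.25
ee_pos: [0.4716, -0.187, 0.0226]
eef_rot: [2.393, -2.035, 0.0]
ft_force: [-0.1, -2.7, 2.0]
width: 0.095
```

```bash
sed -i 's/^YAW=.*/YAW=np.radians(9.18); RD=np.array([.5688,-.1935,YAW])/' h.py;python3 look.py w3; python3 -c "
from h import *
from cell import *
go(read_state(),-.094,.0216,.022)
g=pickle.load(open('w3.pkl','rb'));a=g['image']
cv2.imwrite('pics/w3a.png',cv2.resize(a[0:330,110:375],None,fx=1.8*1,fy=1.8,interpolation=cv2.INTER_CUBIC))
cv2.imwrite('pics/w3b.png',cv2.resize(a[150:330,185:375],None,fx=3.3,fy=3.3,interpolation=cv2.INTER_CUBIC))"
```

```text
3.25 [ 0.4716 -0.187   0.0226] [ 2.393 -2.035  0.   ] [-0.51  0.62  2.01 -0.    0.51  0.9 ] [-0.1 -2.7  2. ] 0.09500033499671308
shift(tool) [ 0.0005 -0.001   0.0006] turn [0.0001 0.     0.0011]
now reader [[-0.095   0.0221]] 0.0226
```

View pics/w3.png

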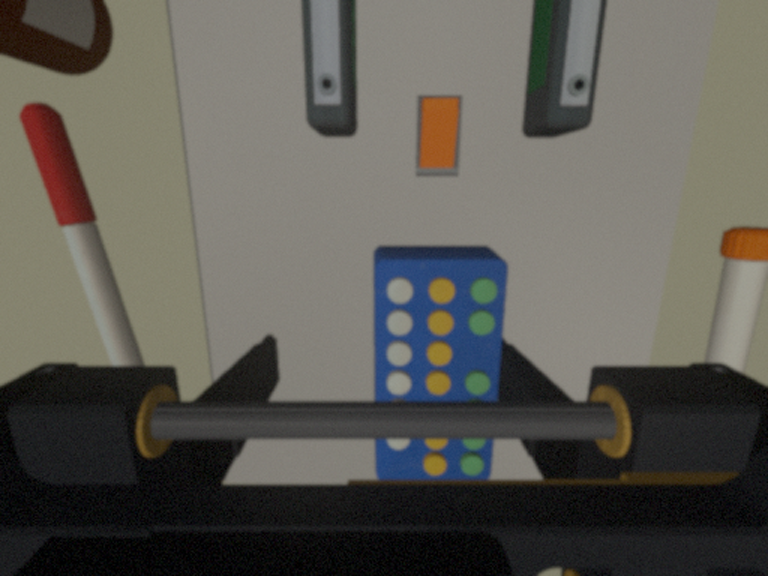

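View pics/w3b.png

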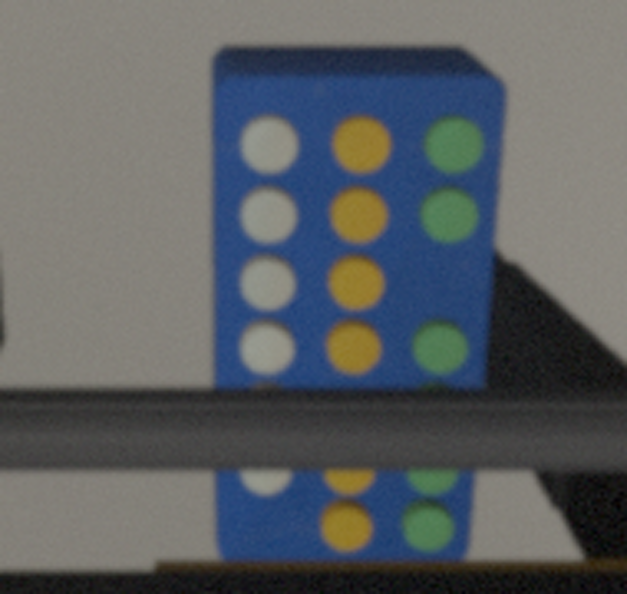

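```bash
python3 - <<'E'
from h import *
g=pickle.load(open("w3.pkl","rb"));R=np.array
b=lambda c:(R(c)+.5)/3.3-.5+R([185,150]); c=lambda c:(R(c)+.5)/1.5-.5
f=lambda n,u,z:print(n,(toR(back(g,u,z))*1e3).round(1).tolist())
f("rails",R([c([356,135]),c([524,135])]),.014);f("rails far",R([c([355,0]),c([530,0])]),.014)
f("catch",R([c([419,97]),c([461,97]),c([457.5,168]),c([418,168])]),.016)
f("topfar",R([b([212,76]),b([507,78])]),.044);f("topnear",R([b([218,561]),b([467,561])]),.044)
f("caps orange far/near",R([b([362,145]),b([346,526])]),.048)
f("green far/near",R([b([455,145]),b([428,526])]),.048)
E
```

```text
rails [[0.8, 33.7], [1.0, -35.2]]
rails far [[48.6, 33.3], [48.7, -33.0]]
catch [[14.7, 8.4], [14.8, -8.3], [-12.1, -8.3], [-12.1, 8.1]]
topfar [[-45.4, 26.0], [-45.7, -23.6]]
topnear [[-141.8, 25.3], [-141.8, -23.7]]
caps orange far/near [[-56.3, 0.9], [-130.7, 1.0]]
green far/near [[-56.3, -14.6], [-130.7, -14.6]]
```

step_arm(targets=[[0.01,0,0,0,0,0.001,1],[0,0,-0.03,0,0,0,1],[0,0,-0.04,0,0,0,1],[0.006,0.02,0,0,0,0,0.22],[0.006,0.03,0,0,0,0,0.22],[0,0.026,0,0,0,0,0.22],[0,0,0.02,0,0,0,0.22],[0,0,0.03,0,0,0,0.22],[0,0,0.02,0,0,0,0.22],[0,0,0,0,0,0,0.22]])

```text
clock: 4.3
ee_pos: [0.3989, -0.2206, 0.0207]
eef_rot: [2.391, -2.037, -0.008]
ft_force: [0.2, -0.1, 0.6]
width: 0.0446
```

```bash
python3 look.py w4; python3 -c "
from h import *
from cell import *
go(read_state(),-.154,0.0005,.022)"
```

```text
4.3 [ 0.3989 -0.2206  0.0207] [ 2.391 -2.037 -0.008] [-0.65  0.59  2.14  0.    0.42  0.76] [ 0.2 -0.1  0.6] 0.04458671011447889
shift(tool) [-0.0005 -0.0175 -0.0002] turn [ 0.0022  0.0023 -0.0003]
now reader [[-0.1715 -0.    ]] 0.0219
```

View pics/w4.png

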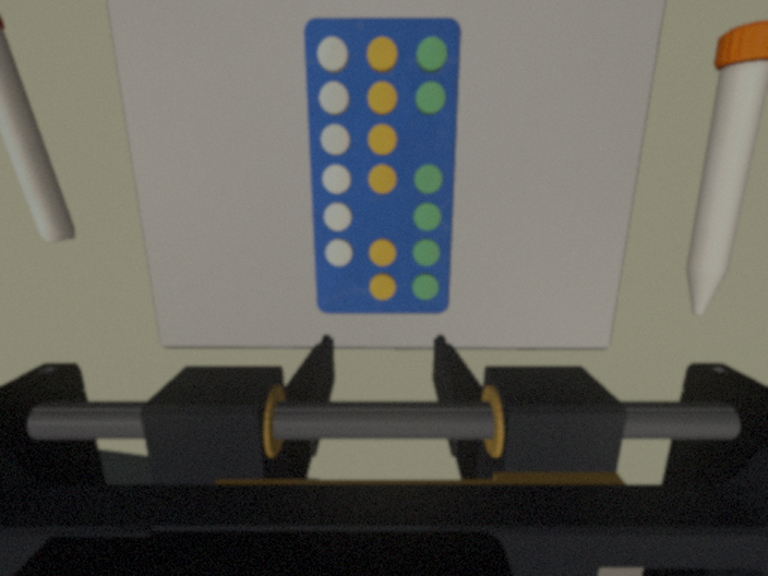

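step_arm(targets=[[-0.0005,0,0,0,0,0,0.22],[0,0,0,0,0,0,0.22],[0,-0.002,0,0,0,0,0.22],[0,-0.004,0,0,0,0,0.22],[0,-0.004,0,0,0,0,0.22],[0,-0.004,0,0,0,0,0.22],[0,-0.005,0,0,0,0,0.22],[0,-0.008,0,0,0,0,0.22],[0,-0.008,0,0,0,0,0.22],[0,-0.008,0,0,0,0,0.22]])

```text
clock: 5.35
ee_pos: [0.4431, -0.2135, 0.0226]
eef_rot: [2.392, -2.036, -0.0]
ft_force: [-3.3, -0.0, 1.0]
width: 0.0206
```

```bash
python3 look.py w5; python3 -c "
from h import *
from cell import *
go(read_state(),-.114,0.0005,.022)"
```

```text
5.35 [ 0.4431 -0.2135  0.0226] [ 2.392 -2.036 -0.   ] [-0.58  0.61  2.05 -0.    0.48  0.83] [-3.3 -0.   1. ] 0.020628598694713875
shift(tool) [-0.0005 -0.0121  0.0007] turn [-0.001  -0.0009  0.0004]
now reader [[-0.1261 -0.    ]] 0.0227
```

View pics/w5.png

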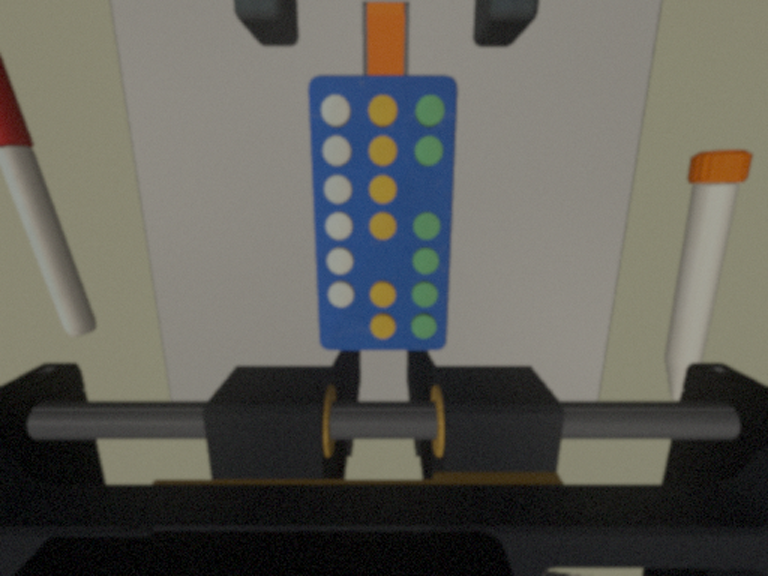

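```bash
python3 - <<'E'
from h import *
g=pickle.load(open("w5.pkl","rb"));R=np.array
c=lambda c:(R(c)+.5)/1.5-.5
f=lambda n,u,z:print(n,(toR(back(g,c(R(u)),z))*1e3).round(1).tolist())
f("rails",[[297.5,45],[475.5,45]],.014)
f("catch",[[365,3],[406,3],[405,75],[366,75]],.016)
f("deck edges",[[115,60],[655,60],[170,390],[600,390]],.014)
f("top",[[309,78],[457,78],[320,349],[446,349]],.044)
f("caps orange far/near",[[383,110],[383,326]],.048)
a=g["image"]
cv2.imwrite('pics/w5a.png',cv2.resize(a[0:70,150:370],None,fx=3.5,fy=3.5,interpolation=cv2.INTER_CUBIC))
E
```

```text
rails [[1.2, 34.2], [1.3, -34.9]]
catch [[14.6, 7.8], [14.6, -7.6], [-9.7, -7.6], [-9.8, 7.7]]
deck edges [[-4.1, 106.1], [-3.9, -105.7], [-147.2, 104.4], [-147.1, -104.6]]
top [[-17.3, 25.4], [-17.2, -23.4], [-113.3, 25.7], [-113.3, -23.8]]
caps orange far/near [[-27.6, 1.0], [-102.4, 0.9]]
```

View pics/w5a.png

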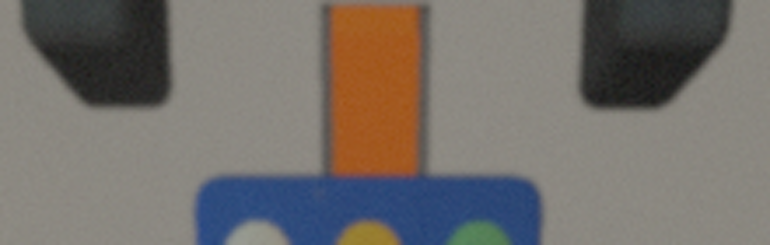

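step_arm(targets=[[0.0005,-0.004,0,0,0,0,0.22],[0,-0.005,0,0,0,0,0.22],[0,-0.005,0,0,0,0,0.22],[0,-0.005,0,0,0,0,0.22],[0,-0.005,0,0,0,0,0.22],[0,-0.005,0,0,0,0,0.22],[0,-0.005,0,0,0,0,0.22],[0,-0.005,0,0,0,0,0.22],[0,-0.003,0,0,0,0,0.22],[0,0,0,0,0,0,0.22]])

```text
clock: 6.4
ee_pos: [0.4845, -0.2074, 0.0227]
eef_rot: [-2.392, 2.036, -0.001]
ft_force: [0.2, 0.2, -0.4]
width: 0.0207
```

```bash
python3 look.py w6; python3 -c "
from h import *
from cell import *
go(read_state(),0.008,0.0005,.022)"
```

```text
6.4 [ 0.4845 -0.2074  0.0227] [-2.392e+00  2.036e+00 -1.000e-03] [-0.53  0.64  1.97 -0.    0.54  0.88] [ 0.2  0.2 -0.4] 0.020673410224668395
shift(tool) [-0.0007 -0.0936  0.0007] turn [-0.0005 -0.0004  0.0003]
now reader [[-0.0856 -0.0003]] 0.0227
```

View pics/w6.png

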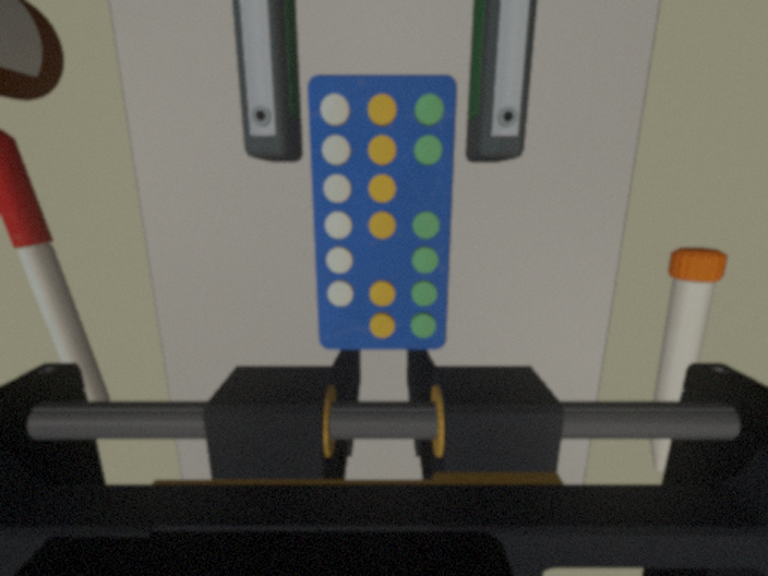

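step_arm(targets=[[-0.0003,-0.005,0,0,0,0,0.22],[0,-0.007,0,0,0,0,0.22],[0,-0.007,0,0,0,0,0.22],[0,-0.007,0,0,0,0,0.22],[0,-0.007,0,0,0,0,0.22],[0,-0.007,0,0,0,0,0.22],[0,-0.007,0,0,0,0,0.22],[0,-0.007,0,0,0,0,0.22],[0,-0.005,0,0,0,0,0.22],[0,-0.001,0,0,0,0,0.22]])

```text
clock: 7.45
ee_pos: [0.5438, -0.1975, 0.0226]
eef_rot: [-2.392, 2.036, -0.001]
ft_force: [-3.5, -2.0, 1.6]
width: 0.0212
```

```bash
python3 look.py w7; python3 -c "
from h import *
from cell import *
go(read_state(),0.008,0.000,.022)"
```

```text
7.45 [ 0.5438 -0.1975  0.0226] [-2.392e+00  2.036e+00 -1.000e-03] [-0.46  0.68  1.84 -0.    0.62  0.95] [-3.5 -2.   1.6] 0.02123518187656438
shift(tool) [ 0.0001 -0.0334  0.0006] turn [-0.0004 -0.0003  0.0003]
now reader [[-0.0254  0.0001]] 0.0226
```

View pics/w7.png

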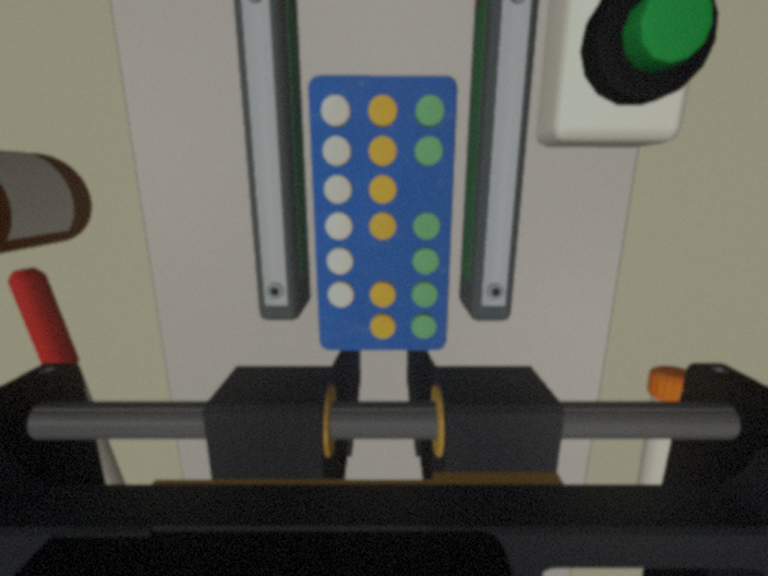

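step_arm(targets=[[0,-0.004,0,0,0,0,0.22],[0,-0.004,0,0,0,0,0.22],[0,-0.004,0,0,0,0,0.22],[0,-0.004,0,0,0,0,0.22],[0,-0.003,0,0,0,0,0.22],[0,-0.003,0,0,0,0,0.22],[0,-0.002,0,0,0,0,0.22],[0,-0.002,0,0,0,0,0.22],[0,-0.002,0,0,0,0,0.22],[0,-0.001,0,0,0,0,0.22]])

```text
clock: 8.5
ee_pos: [0.572, -0.1929, 0.0227]
eef_rot: [2.392, -2.036, 0.0]
ft_force: [-2.6, -0.2, -0.7]
width: 0.0207
```

```bash
python3 look.py w8; python3 -c "
from h import *
from cell import *
go(read_state(),0.008,0.000,.022)"
```

```text
8.5 [ 0.572  -0.1929  0.0227] [ 2.392 -2.036  0.   ] [-0.43  0.7   1.77 -0.    0.67  0.98] [-2.6 -0.2 -0.7] 0.02069220600765525
shift(tool) [ 0.0001 -0.0047  0.0006] turn [-0.0001 -0.0002  0.0001]
now reader [[0.0033 0.0001]] 0.0226
```

View pics/w8.png

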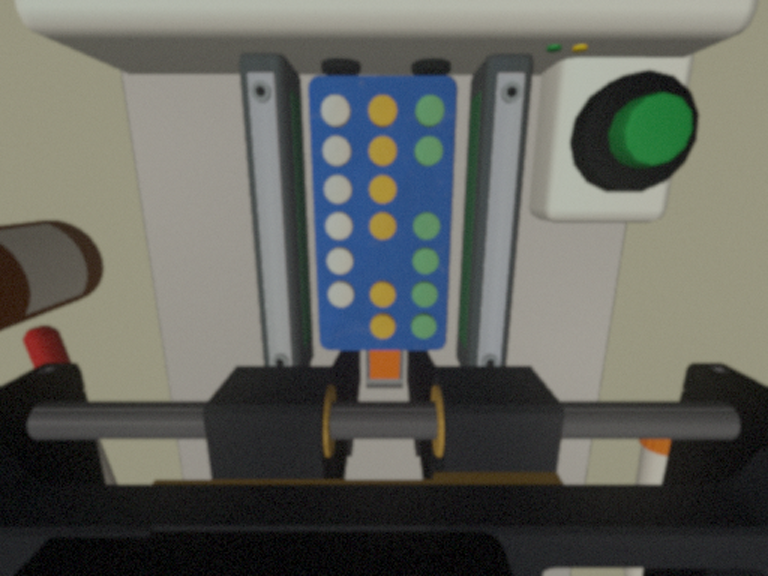

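step_arm(targets=[[0,-0.001,0,0,0,0,0.22],[0,-0.001,0,0,0,0,0.22],[0,-0.001,0,0,0,0,0.22],[0,-0.001,0,0,0,0,0.22],[0,0,0,0,0,0,0.22],[0,0,0,0,0,0,0.22],[0,0,0,0,0,0,0.22],[0,0,0,0,0,0,0.22],[0,0,0,0,0,0,0.22],[0,0,0,0,0,0,0.22]])

```text
clock: 9.55
ee_pos: [0.5743, -0.1924, 0.0227]
eef_rot: [2.391, -2.036, -0.004]
ft_force: [-10.3, -3.1, 5.0]
width: 0.0212
```

```bash
python3 look.py w9; python3 -c "
from h import *
from cell import *
go(read_state(),0.008,0.000,.022)
a=cv2.imread('pics/w9.png');cv2.imwrite('pics/w9a.png',cv2.resize(a[30:400,230:540],None,fx=1.6,fy=1.6))"
```

```text
9.55 [ 0.5743 -0.1924  0.0227] [ 2.391 -2.036 -0.004] [-0.43  0.71  1.76 -0.    0.67  0.98] [-10.3  -3.1   5. ] 0.021242957061561606
shift(tool) [ 0.0002 -0.0023  0.0007] turn [0.0028 0.0009 0.0002]
now reader [[0.0057 0.0002]] 0.0227
```

View pics/w9a.png

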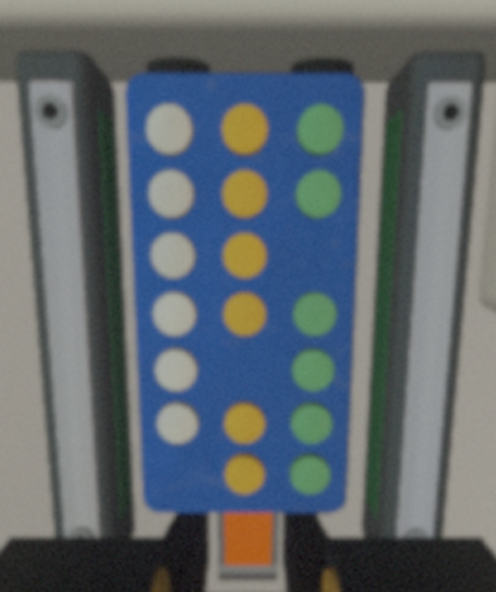

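step_arm(targets=[[0,0.003,0,0,0,0,0.22],[0,0.005,0,0,0,0,0.22],[0,0.01,0,0,0,0,0.22],[0,0.015,0,0,0,0,0.22],[0,0.015,0,0,0,0,0.22],[0,0.012,0,0,0,0,0.22],[0,0,0,0,0,0,0.22],[0,0,0,0,0,0,0.22],[0,0,0,0,0,0,0.22],[0,0,0,0,0,0,0.22]])

```text
clock: 10.6
ee_pos: [0.517, -0.2018, 0.0226]
eef_rot: [-2.392, 2.036, -0.001]
ft_force: [-0.3, -0.9, 0.0]
width: 0.0212
```

```bash
python3 look.py w10; python3 -c "
from h import *
from cell import *
go(read_state(),0.008,0.000,.022)
g=pickle.load(open('w10.pkl','rb'));a=g['image']
cv2.imwrite('pics/w10a.png',cv2.resize(a[0:200,140:370],None,fx=3,fy=3,interpolation=cv2.INTER_CUBIC))"
```

```text
10.6 [ 0.517  -0.2018  0.0226] [-2.392e+00  2.036e+00 -1.000e-03] [-0.49  0.66  1.9  -0.    0.59  0.92] [-0.3 -0.9  0. ] 0.02119291357937336
shift(tool) [ 0.0001 -0.0606  0.0006] turn [-0.0002 -0.0002  0.0004]
now reader [[-0.0526  0.0001]] 0.0226
```

View pics/w10a.png

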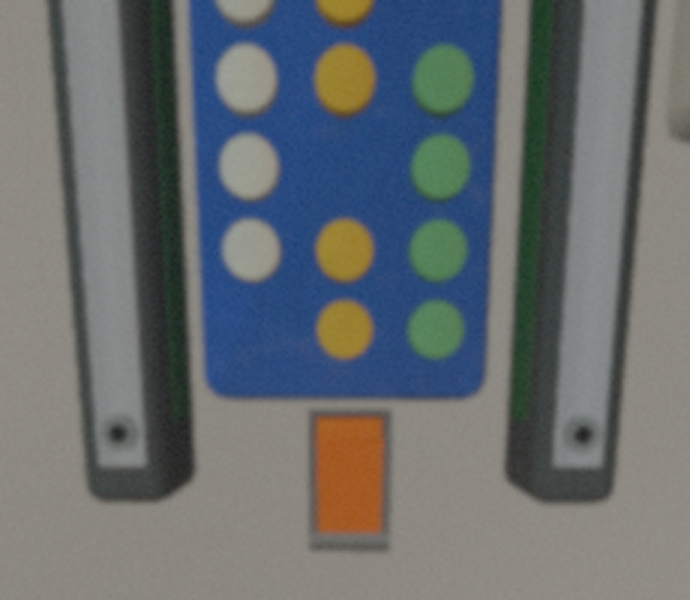

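```bash
python3 - <<'E'
from h import *
g=pickle.load(open("w10.pkl","rb"));R=np.array
c=lambda c:(R(c)+.5)/3-.5+R([140,0])
f=lambda n,u,z:print(n,(toR(back(g,c(R(u)),z))*1e3).round(1).tolist())
f("near top",[[207,397],[485,397]],.044)
f("nose",[[315,416],[383,416]],.018);f("hinge",[[315,533],[385,533]],.014)
f("slot end",[[311,548],[388,548]],.014);f("slot far",[[311,411],[388,411]],.014)
f("rails",[[193,470],[508,470]],.014)
f("button",[],.05) if 0 else 0
E
python3 - <<'E'
from cell import *
import cv2
g=get_image("scene");a=g["image"]
cv2.imwrite("pics/s10.png",cv2.resize(a[110:235,180:370],None,fx=4,fy=4,interpolation=cv2.INTER_CUBIC))
E
```

```text
near top [[19.0, 25.5], [19.0, -23.9]]
nose [[14.4, 7.3], [14.4, -7.0]]
hinge [[-11.3, 7.7], [-11.3, -7.9]]
slot end [[-14.8, 8.6], [-14.7, -8.7]]
slot far [[15.2, 8.3], [15.2, -8.2]]
rails [[2.6, 34.2], [2.7, -34.6]]
```

View pics/s10.png

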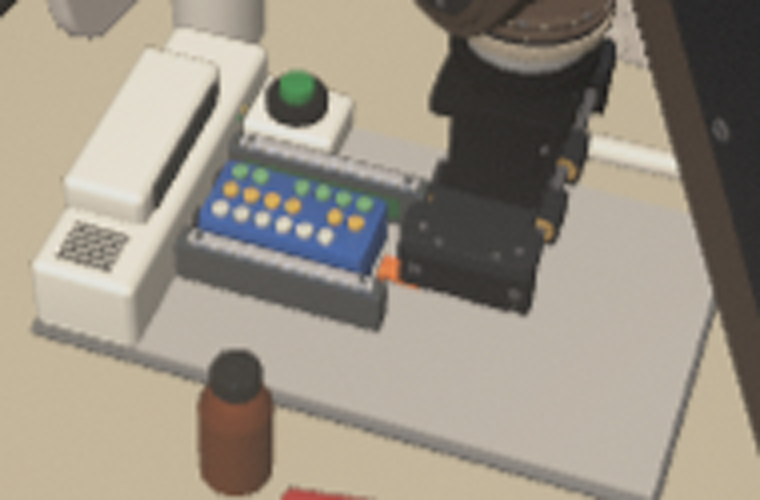

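```bash
python3 - <<'E'
from h import *
g=pickle.load(open("w8.pkl","rb"));a=g["image"]
A=cv2.resize(a[40:150,345:475],None,fx=4,fy=4,interpolation=cv2.INTER_CUBIC)
t=cv2.imread("pics/top0.png")[140:180,292:332];s=cv2.imread("pics/scene0.png")[120:155,236:272]
B=cv2.resize(t,(240,220),interpolation=cv2.INTER_CUBIC);C=cv2.resize(s,(240,220),interpolation=cv2.INTER_CUBIC)
cv2.imwrite("pics/btn.png",np.hstack([A,np.vstack([B,C])]));print(A.shape)
E
```

```text
(440, 520, 3)
```

View pics/btn.png

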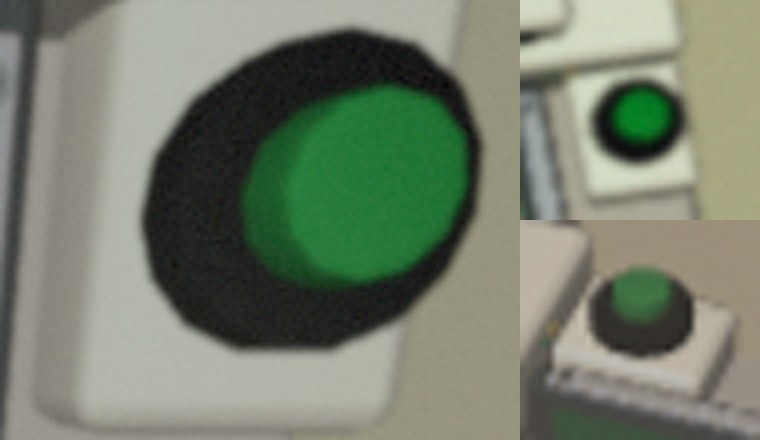

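```bash
python3 - <<'E'
from h import *
d=pickle.load(open("im0.pkl","rb"));w8=pickle.load(open("w8.pkl","rb"))
ob=[(w8,[439.6,85.4],1),(d["top"],[311.9,159.8],.6),(d["scene"],[253.5,130.1],.6)]
f=lambda P:np.concatenate([k*(proj(g,P)-u).ravel() for g,u,k in ob])
r=least_squares(f,[.68,-.27,.05]);print(r.x,r.fun.round(2),toR(r.x[None])*1e3)
for o in ([0,1],[0,2],[1,2]):
    q=[ob[i] for i in o];f2=lambda P:np.concatenate([(proj(g,P)-u).ravel() for g,u,k in q])
    r=least_squares(f2,[.68,-.27,.05]);print(o,r.x,r.fun.round(2),toR(r.x[None])*1e3)
for z in (.045,.05,.055,.06): print(z,toR(back(w8,[439.6,85.4],z))*1e3)
E
```

```text
[ 0.67718557 -0.26173435  0.05793151] [-0.04  0.01  0.24  0.07 -0.19 -0.29] [[ 96.11149423 -84.65187287]]
[0, 1] [ 0.6766995  -0.26041962  0.06014078] [ 0.   -0.01 -0.    0.09] [[ 95.8413925  -83.27643718]]
[0, 2] [ 0.67809797 -0.26421249  0.05386882] [ 0.02  0.03 -0.16  0.04] [[ 96.61684845 -87.24383046]]
[1, 2] [ 0.67685652 -0.26113799  0.05728736] [ 0.1   0.32 -0.32 -0.08] [[ 95.88180192 -84.01065902]]
0.045 [[ 97.75426092 -92.82914192]]
0.05 [[ 97.12047616 -89.67437316]]
0.055 [[ 96.48669141 -86.51960439]]
0.06 [[ 95.85290665 -83.36483563]]
```

```bash
python3 - <<'E'
from h import *
d=pickle.load(open("im0.pkl","rb"))
t,s=d["top"],d["scene"]
for n,u,v in (("cap",[349,110],[234,80]),("body",[342,124],[234,95]),("spout",[357,72],[212,52])):
    f=lambda P:np.concatenate([(proj(t,P)-u).ravel(),(proj(s,P)-v).ravel()])
    r=least_squares(f,[.75,-.33,.1]);print(n,r.x.round(3),r.fun.round(1),(toR(r.x[None])*1e3).round())
print("panel corner",[ (z,back(t,[313,104],z).round(3)) for z in (.1,.3,.5)])
print([ (z,back(s,[205,117],z).round(3)) for z in (.0,.1,.3,.5)])
E
```

```text
cap [ 0.776 -0.338  0.116] [ 0.4  1.1 -1.2 -0.4] [[ 182. -175.]]
body [ 0.763 -0.328  0.079] [-0.6 -1.7  1.8  0.5] [[ 170. -164.]]
spout [ 0.839 -0.342  0.171] [ 0.5  1.3 -1.5 -0.6] [[ 243. -190.]]
panel corner [(0.1, array([[ 0.799, -0.258,  0.1  ]])), (0.3, array([[ 0.717, -0.225,  0.3  ]])), (0.5, array([[ 0.636, -0.191,  0.5  ]]))]
[(0.0, array([[ 0.839, -0.298,  0.   ]])), (0.1, array([[ 0.772, -0.204,  0.1  ]])), (0.3, array([[ 0.637, -0.016,  0.3  ]])), (0.5, array([[0.502, 0.171, 0.5  ]]))]
```

```bash
python3 - <<'E'
import cv2
a=cv2.imread("pics/scene0.png")[0:200,130:330];b=cv2.imread("pics/top0.png")[0:200,260:460]
import numpy as np
cv2.imwrite("pics/amb.png",cv2.resize(np.hstack([a,b]),None,fx=2,fy=2,interpolation=cv2.INTER_CUBIC))
E
```

```text
(no output)
```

View pics/amb.png

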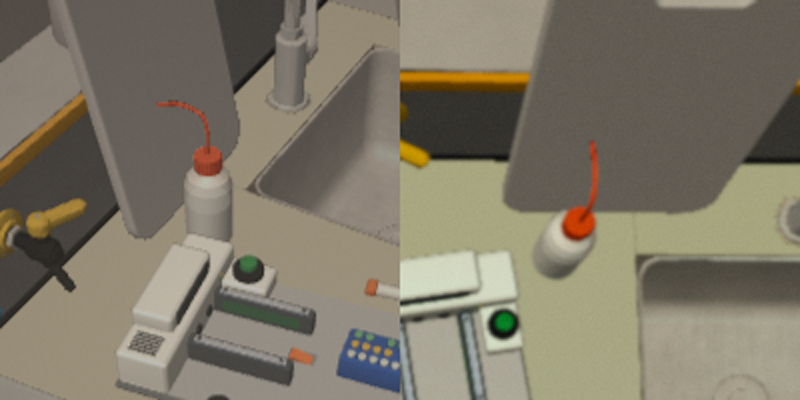

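```bash
python3 - <<'E'
from h import *
d=pickle.load(open("im0.pkl","rb"));t,s=d["top"],d["scene"]
p0,p1=np.array([200,118.]),np.array([158,0.])
for v in (104,80,60,40,20,0):
    u=[313+(104-v)/104*22,v]
    best=min(((lambda q:abs(np.cross(p1-p0,q-p0))/np.linalg.norm(p1-p0))(proj(s,back(t,u,z))[0]),z) for z in np.arange(-.05,.6,.005))
    print(u,best,back(t,u,best[1]).round(3))
E
```

```text
[313.0, 104] (np.float64(0.18187057744100613), np.float64(0.009999999999999967)) [[ 0.835 -0.274  0.01 ]]
[318.0769230769231, 80] (np.float64(0.25344592221483814), np.float64(0.09999999999999991)) [[ 0.857 -0.271  0.1  ]]
[322.3076923076923, 60] (np.float64(0.3057347033040115), np.float64(0.15999999999999992)) [[ 0.875 -0.27   0.16 ]]
[326.53846153846155, 40] (np.float64(0.35064815140360284), np.float64(0.21499999999999986)) [[ 0.889 -0.269  0.215]]
[330.7692307692308, 20] (np.float64(0.014909830078568997), np.float64(0.26499999999999985)) [[ 0.899 -0.267  0.265]]
[335.0, 0] (np.float64(0.5362977670401143), np.float64(0.30999999999999983)) [[ 0.908 -0.265  0.31 ]]<stdin>:6: DeprecationWarning: Arrays of 2-dimensional vectors are deprecated. Use arrays of 3-dimensional vectors instead. (deprecated in NumPy 2.0)
```

step_arm(targets=[[0,0.005,-0.02,0,0,0,0.22],[0,0,-0.04,0,0,0,0.1],[0,0,-0.04,0,0,0,0],[0.02,-0.02,-0.01,0,0,0,0],[0.022,-0.025,0,0,0,0,0],[0.022,-0.025,0,0,0,0,0],[0.02,-0.025,0,0,0,0,0],[0,0,0,0,0,0,0],[0,0,0,0,0,0,0],[0,0,0,0,0,0,0]])

```text
clock: 11.7
ee_pos: [0.618, -0.2698, 0.1324]
eef_rot: [2.392, -2.036, -0.002]
ft_force: [0.7, -0.2, -0.3]
width: 0.0004
```

```bash
python3 look.py w11; python3 - <<'E'
from h import *
from cell import *
go(read_state(),0.095,-.0845,.09)
g=get_image("scene");a=g["image"]
cv2.imwrite("pics/s11.png",cv2.resize(a[130:205,210:320],None,fx=7,fy=7,interpolation=cv2.INTER_CUBIC))
E
```

```text
11.7 [ 0.618  -0.2698  0.1324] [ 2.392e+00 -2.036e+00 -2.000e-03] [-0.51  0.64  1.51 -0.    0.99  0.9 ] [ 0.7 -0.2 -0.3] 0.00035247399106314806
shift(tool) [ 0.0013 -0.0585  0.0426] turn [0.0005 0.0003 0.0003]
now reader [[ 0.0365 -0.0832]] 0.1327
```

View pics/w11.png

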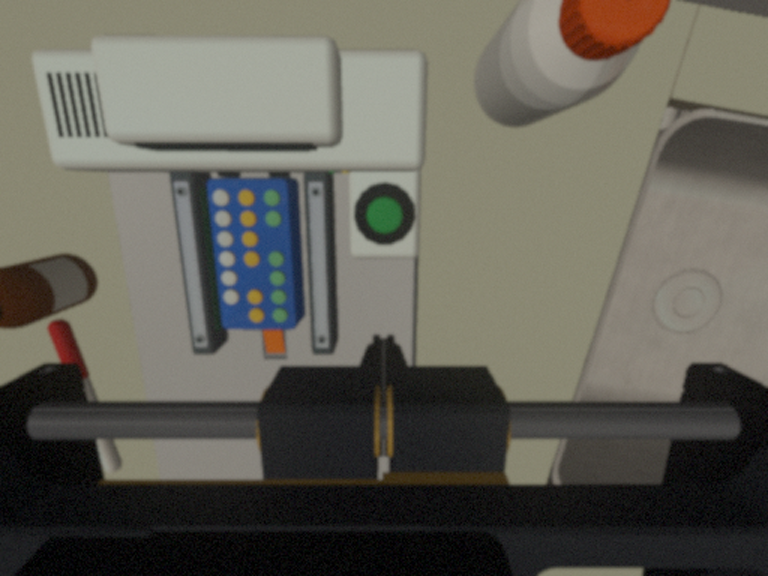

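View pics/s11.png

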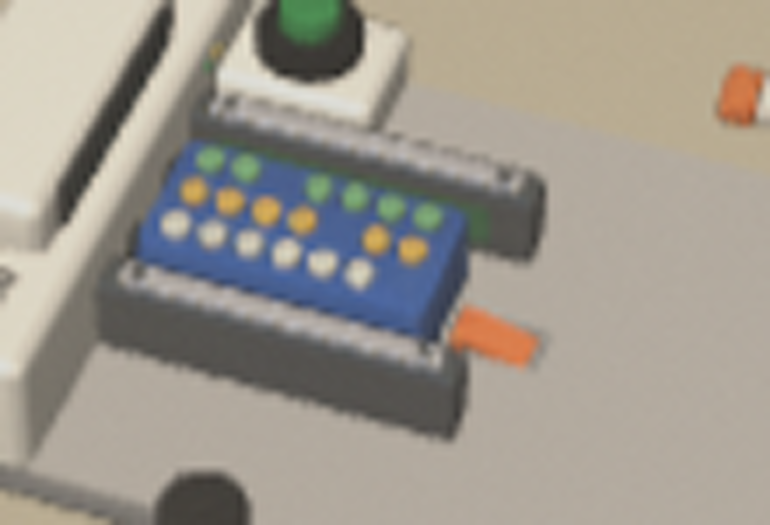

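```bash
python3 - <<'E'
from h import *
d=pickle.load(open("im0.pkl","rb"));w8=pickle.load(open("w8.pkl","rb"));w=pickle.load(open("w11.pkl","rb"))
c=lambda c:(np.array(c)+.5)/1.5-.5
a=w["image"];cv2.imwrite("pics/w11a.png",cv2.resize(a[110:180,225:290],None,fx=8,fy=8,interpolation=cv2.INTER_CUBIC))
ob=[(w8,[439.6,85.4],1),(w,c([384,214.5]),1),(d["top"],[311.9,159.8],.6),(d["scene"],[253.5,130.1],.6)]
f=lambda P:np.concatenate([k*(proj(g,P)-u).ravel() for g,u,k in ob])
r=least_squares(f,[.68,-.27,.05]);print(r.x,r.fun.round(2),toR(r.x[None])*1e3)
ob=ob[:2];r=least_squares(f,[.68,-.27,.05]);print(r.x,r.fun.round(2),toR(r.x[None])*1e3)
for z in (0,.03,.08): print("bottle near",z,toR(back(w,c([[512,126],[478,100]]),z))*1e3)
E
```

```text
[ 0.6766831  -0.26032745  0.06023091] [-0.07 -0.04  0.1   0.12 -0.02  0.05 -0.25 -0.47] [[ 95.83991389 -83.18282756]]
[ 0.67667253 -0.26027691  0.06034662] [-0.02 -0.07  0.04  0.13] [[ 95.83753712 -83.13125112]]
bottle near 0 [[ 151.8648147  -171.38346364]
 [ 168.22638471 -146.90023811]]
bottle near 0.03 [[ 147.94947078 -162.59656906]
 [ 162.69102888 -140.5375068 ]]
bottle near 0.08 [[ 141.42389759 -147.95174476]
 [ 153.46543582 -129.93295462]]
```

View pics/w11a.png

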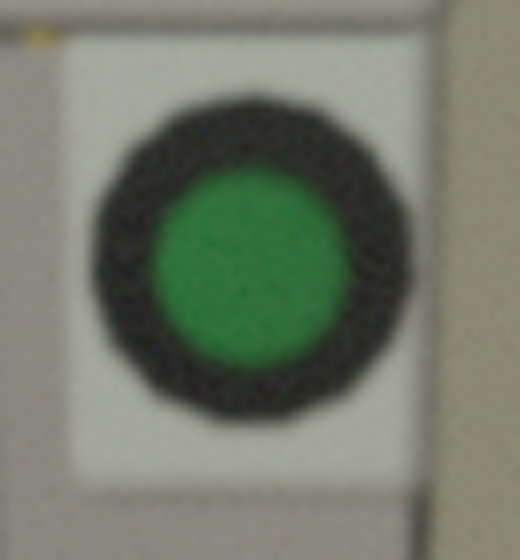

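step_arm(targets=[[0,-0.02,0,0,0,0,0],[0,-0.025,0,0,0,0,0],[0,-0.0135,0,0,0,0,0],[0,0,0.01,0,0,0,0],[0,0,0.02,0,0,0,0],[0,0,0.015,0,0,0,0],[0,0,0.008,0,0,0,0],[0,0,0.004,0,0,0,0],[0,0,0,0,0,0,0],[0,0,0,0,0,0,0]])

```text
clock: 12.8
ee_pos: [0.6767, -0.2613, 0.0763]
eef_rot: [-2.392, 2.036, -0.002]
ft_force: [-0.8, -0.2, 0.1]
width: 0.0004
```

```bash
python3 look.py w12; python3 - <<'E'
from h import *
from cell import *
go(read_state(),0.095,-.083,.06)
g=get_image("scene");a=g["image"]
cv2.imwrite("pics/s12.png",cv2.resize(a[60:210,170:370],None,fx=4,fy=4,interpolation=cv2.INTER_CUBIC))
E
```

```text
12.8 [ 0.6767 -0.2613  0.0763] [-2.392e+00  2.036e+00 -2.000e-03] [-0.46  0.77  1.41 -0.    0.96  0.95] [-0.8 -0.2  0.1] 0.00043653045291300086
shift(tool) [-0.0011  0.0008  0.0164] turn [-0.0009 -0.0007  0.0001]
now reader [[ 0.0958 -0.0841]] 0.0764
```

View pics/w12.png

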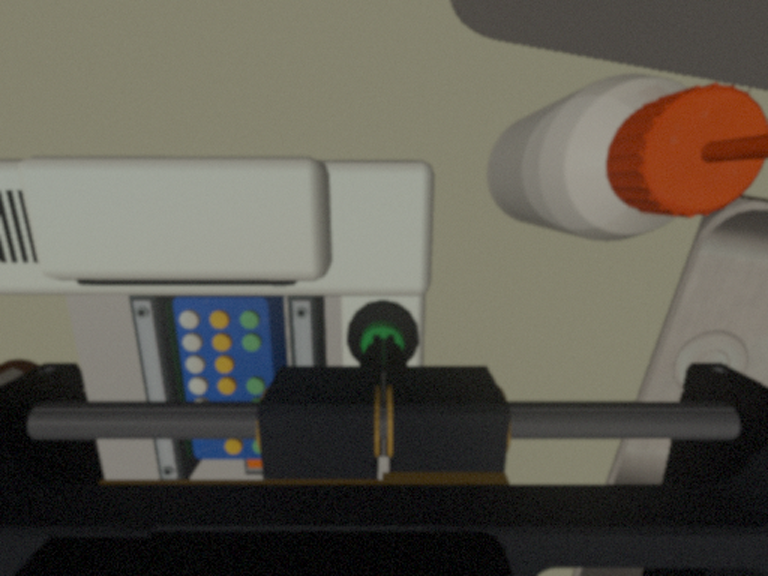

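View pics/s12.png

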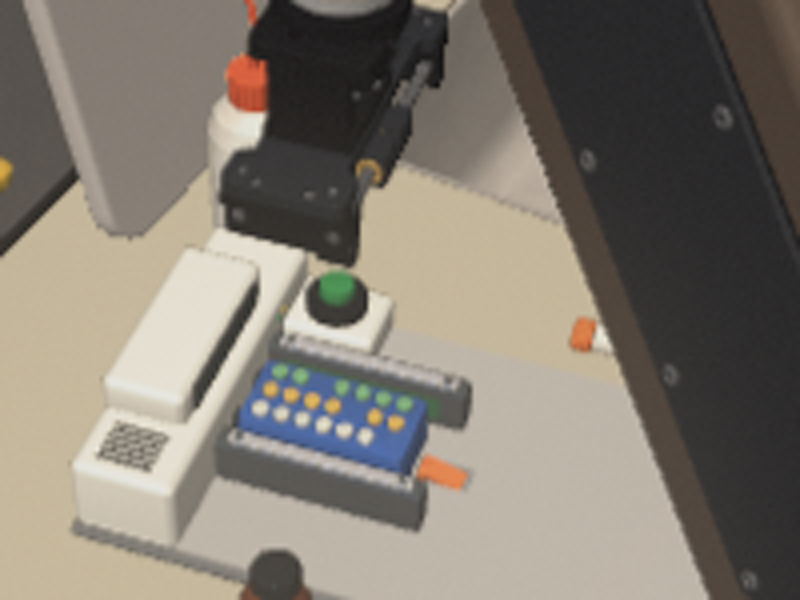

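step_arm(targets=[[-0.001,0,0.005,0,0,0,0],[0,0,0.005,0,0,0,0],[0,0,0.003,0,0,0,0],[0,0,0.0015,0,0,0,0],[0,0,0.0015,0,0,0,0],[0,0,0.001,0,0,0,0],[0,0,0.001,0,0,0,0],[0,0,0.001,0,0,0,0],[0,0,0,0,0,0,0],[0,0,0,0,0,0,0]])

```text
clock: 13.9
ee_pos: [0.6763, -0.2601, 0.0568]
eef_rot: [2.392, -2.036, 0.0]
ft_force: [-2.8, 2.3, 4.7]
width: 0.0007
```

```bash
python3 look.py w13
```

```text
13.9 [ 0.6763 -0.2601  0.0568] [ 2.392 -2.036  0.   ] [-0.46  0.79  1.42 -0.    0.93  0.95] [-2.8  2.3  4.7] 0.000748764628622054
```

step_arm(targets=[[0,0,0.001,0,0,0,0],[0,0,0.001,0,0,0,0],[0,0,0,0,0,0,0],[0,0,0,0,0,0,0],[0,0,0,0,0,0,0],[0,0,0,0,0,0,0],[0,0,0,0,0,0,0],[0,0,0,0,0,0,0],[0,0,0,0,0,0,0],[0,0,0,0,0,0,0]])

```text
clock: 14.95
ee_pos: [0.6764, -0.2601, 0.0553]
eef_rot: [-2.392, 2.036, -0.001]
ft_force: [-3.5, 1.8, 7.7]
width: 0.001
```

```bash
python3 look.py w14;python3 -c "
from cell import *
for i in range(3): print(read_state()['ft_force'])
import cv2
g=get_image('scene');a=g['image']
cv2.imwrite('pics/s14.png',cv2.resize(a[110:210,210:310],None,fx=6,fy=6,interpolation=cv2.INTER_CUBIC))"
```

```text
14.95 [ 0.6764 -0.2601  0.0553] [-2.392e+00  2.036e+00 -1.000e-03] [-0.46  0.79  1.42 -0.    0.93  0.95] [-3.5  1.8  7.7] 0.0009763120446250961
[-3.59405385  1.71250455  7.91998291]
[-3.59405385  1.71250455  7.91998291]
[-3.59405385  1.71250455  7.91998291]
```

View pics/s14.png

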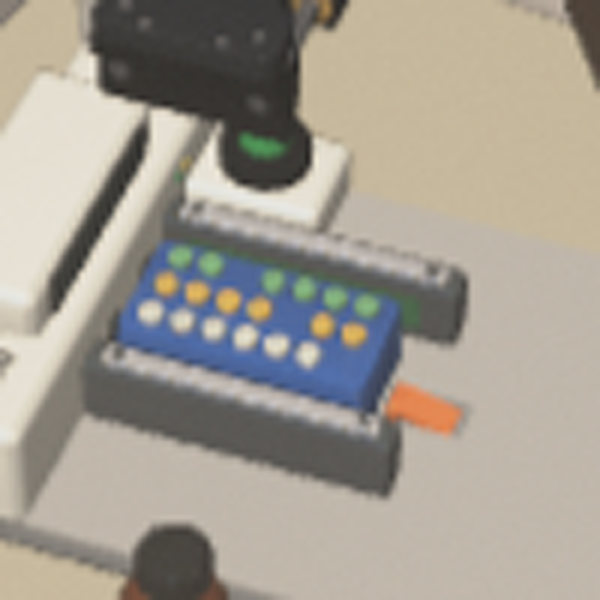

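step_arm(targets=[[0,0,0.001,0,0,0,0],[0,0,0.001,0,0,0,0],[0,0,0,0,0,0,0],[0,0,0,0,0,0,0],[0,0,0,0,0,0,0],[0,0,0,0,0,0,0],[0,0,0,0,0,0,0],[0,0,0,0,0,0,0],[0,0,0,0,0,0,0],[0,0,0,0,0,0,0]])

```text
clock: 16.05
ee_pos: [0.6765, -0.2601, 0.055]
eef_rot: [-2.392, 2.036, -0.002]
ft_force: [-8.3, 3.6, 21.2]
width: 0.0001
```

```bash
python3 look.py w15
```

```text
16.05 [ 0.6765 -0.2601  0.055 ] [-2.392e+00  2.036e+00 -2.000e-03] [-0.46  0.79  1.42 -0.    0.93  0.95] [-8.3  3.6 21.2] 0.00014861111943429166
```

Bottomed out (21 N at z 0.055, no further travel). Now release and retreat.

step_arm(targets=[[0,0,-0.004,0,0,0,0],[0,0,-0.006,0,0,0,0],[0,0,-0.02,0,0,0,0],[0,0,-0.03,0,0,0,0],[0,0,-0.03,0,0,0,0],[0,0.025,-0.02,0,0,0,0],[0,0.04,0,0,0,0,0],[0,0.04,0,0,0,0,0],[0,0.03,0,0,0,0,0],[0,0,0,0,0,0,0]])

```text
clock: 17.1
ee_pos: [0.5405, -0.2822, 0.163]
eef_rot: [2.39, -2.038, -0.001]
ft_force: [1.7, -0.6, 0.9]
width: 0.0004
```

```bash
python3 look.py w16;python3 -c "
from cell import *
import cv2
for n,(r,c) in dict(scene=(slice(110,235),slice(180,370)),top=(slice(115,295),slice(200,360))).items():
    a=get_image(n)['image'];cv2.imwrite('pics/%s16.png'%n,cv2.resize(a[r,c],None,fx=3.3,fy=3.3,interpolation=cv2.INTER_CUBIC))"
```

```text
17.1 [ 0.5405 -0.2822  0.163 ] [ 2.390e+00 -2.038e+00 -1.000e-03] [-0.59  0.52  1.65 -0.    0.96  0.82] [ 1.7 -0.6  0.9] 0.0004230535549791613
```

View pics/w16.png

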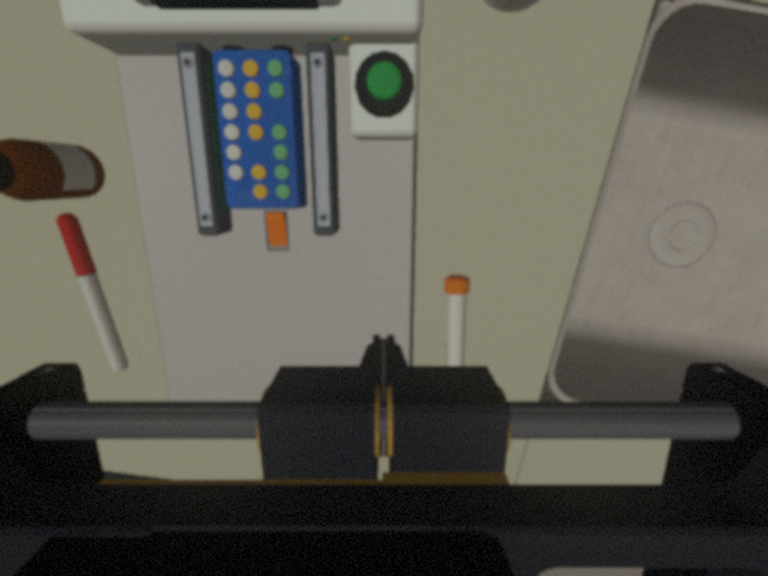

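View pics/scene16.png

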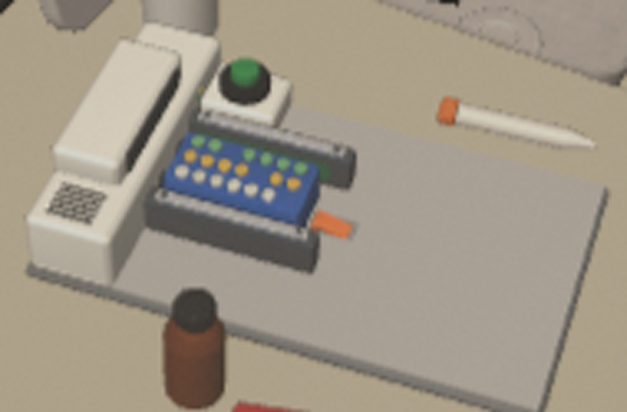

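View pics/top16.png

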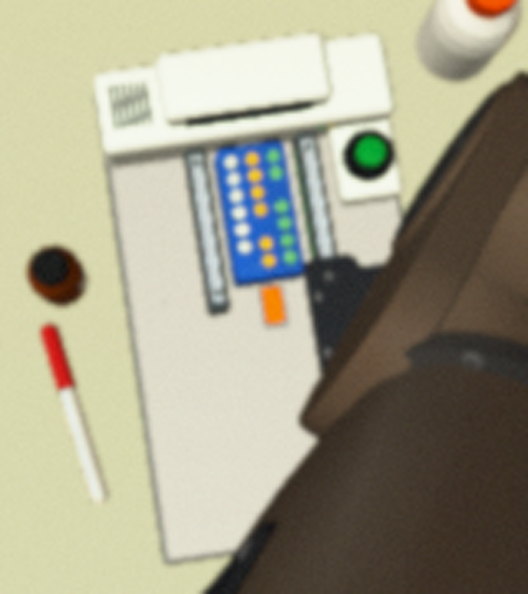

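```bash
python3 -c "
from cell import *
s=read_state();print(s['clock'],abs(s['joint_vel']).max());print(close_job())"
```

```text
17.25 0.011500197584658004
the job is handed in; nothing more can be done
None
```

I pushed the block home in the reader, then pressed the start button to its stop and let it come up. The job was handed in at about 17 s on the robot's clock.

**Pushing:** I first slid the block about 12 mm sideways with one finger, at its middle on the loading area, to bring it in line with the lane. Then I pushed it straight in from behind with two slightly opened fingers until it stood against the buffers, with about 11 N at the wrist. The wrist pictures taken along the lane showed the block parallel to the rails and about 1 mm left of centre. The fingers stayed clear of the rails throughout.

**Block home:** The last pictures before the button press put the block's near end at about 19 mm inside the mouth, where 18 mm was expected. The catch nose measured 14.4 mm and was clear behind the block.

**Button:** I pressed it only after that check. It travelled about 5 mm to its stop, where the force rose to 21 N without further movement. The last pictures show it up again.

**Last checks:** The block is still home, the hand is clear of everything, and the bottle, tube and marker look undisturbed.

**Not fully confirmed:** The catch's 4 mm rise is too small to see directly in the pictures. I judged it risen because its nose is free behind the block, with a gap of about 4 mm. The hand's position at full push was about 1 to 2 mm short of what I had calculated, which is within the calibration error.

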